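# Tidy the tea things on the staircase shelf

### The job

Sort the handful left on the shelf: both wrapped sweets go into the red tin, its lid fully shut over them; both tealights stand upright side by side, flat on the floor of the dark wooden tray; the steel tea strainer stands upright in the middle of its green saucer. Leave the teapot standing where it is.

Things in the scene. Friction and masses are not known exactly. Their poses are not given: they have to be found in the camera images.
- sweet_green_c (a point): A green wrapped sweet, lying: a hard sweet in a green wrapper with pale bands, its body 34 mm long (along its x), 20 mm wide (y) and 18 mm high, with a stiff twisted cone 17 mm across at each end, 55 mm long over all. The point is its centre, 9 mm above its underside.
- sweet_yellow_c (a point): A yellow wrapped sweet, lying: a hard sweet in a yellow wrapper with pale bands, its body 34 mm long (along its x), 20 mm wide (y) and 18 mm high, with a stiff twisted cone 17 mm across at each end, 55 mm long over all. The point is its centre, 9 mm above its underside.
- tealight_white_c (a point): A white tealight standing upright: an aluminium cup, round, 38 mm across and 16 mm high, filled with white wax with a short black wick. The point is its centre, 8 mm above its underside; z is up.
- tealight_plum_c (a point): A plum-coloured tealight standing upright: an aluminium cup, round, 38 mm across and 16 mm high, filled with dark plum wax with a short black wick. The point is its centre, 8 mm above its underside; z is up.
- strainer_c (a point): A stainless steel basket tea strainer standing upright: a straight round cup 52 mm across and 55 mm high, open at the top, slotted wall, with one flat tab 14 mm wide that sticks out to 48 mm from the axis along its own x, level with the rim (its y sides are plain). The point is its centre, on the axis, 27.5 mm above its underside; z is up.
- tin: The open red tin for the sweets, fixed to the shelf: 96 mm (its x) by 130 mm (its y), 38 mm high, walls and floor 3 mm thick. Origin at the centre of its underside, z up. Its hinged lid stands open along its far edge (+x).
- tin_lid (a joint): Red tin lid: 0 shut, 1.75 to 2.05 rad at the start (open, leaning back), 2.1 at most. Hinge line along the tin's y at x = +49.5, z = 38.5 mm in the tin's frame. Plate 3 mm thick, 134 mm wide, reaching 102 mm from the hinge, 9 mm skirt on the other edges; shut, its top is 41.5 mm above the shelf. Stiff hinge: it stays where left; under 1 N at the free edge moves it, so push it all the way down.
- tray: The dark wooden tealight tray with a cork-coloured floor, fixed to the shelf: 112 mm (its x) by 150 mm (its y), rim 14 mm high, walls and floor 5 mm thick. Origin at the centre of its underside, z up.
- saucer: The round green drip saucer for the strainer, fixed to the shelf: 122 mm across at the rim, 11 mm high, its flat floor 4 mm above the shelf and about 90 mm across. Origin at the centre of its underside, z up.
- teapot: A small blue-grey ceramic teapot, loose, to be left alone: round body 92 mm across, 91 mm high to the top of its knob; spout to 80 mm from the axis along its own -x, handle to 76 mm along its +x. Origin at the centre of its underside, z up.
Things that resemble listed ones, but are neither listed nor needed, are in the scene too. What is shaped like the tin but blue is not meant.

How it is judged:
At the end, for the whole second after the job is handed in: Both sweets are inside the red tin and its lid is shut to within 0.08 rad; both tealights stand upright (within 0.2 rad) flat on the floor of the wooden tray; the strainer stands upright (within 0.15 rad) on the saucer's floor, its axis within 15 mm of the saucer's centre; all released and at rest (x of sweet_green_c in the frame of tin between -0.046 and 0.046 m and y of sweet_green_c in the frame of tin between -0.063 and 0.063 m and z of sweet_green_c in the frame of tin between 0.004 and 0.036 m and x of sweet_yellow_c in the frame of tin between -0.046 and 0.046 m and y of sweet_yellow_c in the frame of tin between -0.063 and 0.063 m and z of sweet_yellow_c in the frame of tin between 0.004 and 0.036 m and value of joint tin_lid below 0.08 rad and x of tealight_white_c in the frame of tray between -0.052 and 0.052 m and y of tealight_white_c in the frame of tray between -0.071 and 0.071 m and z of tealight_white_c in the frame of tray between 0.008 and 0.018 m and angle between each of tealight_white_c, tealight_plum_c's own z axis and vertical below 0.2 rad and x of tealight_plum_c in the frame of tray between -0.052 and 0.052 m and y of tealight_plum_c in the frame of tray between -0.071 and 0.071 m and z of tealight_plum_c in the frame of tray between 0.008 and 0.018 m and horizontal distance between strainer_c and saucer below 0.015 m and z of strainer_c in the frame of saucer between 0.025 and 0.037 m and angle between strainer_c's own z axis and vertical below 0.15 rad and linear speed of each of sweet_green, sweet_yellow, tealight_white, tealight_plum, strainer below 0.02 m/s); the robot touches nothing.
It fails at once if the teapot is shifted by more than 20 mm (distance of teapot from where it was at the start of the episode above 0.02 m).
It fails at once if the teapot is tipped by more than 0.3 rad (angle between teapot's own z axis and vertical above 0.3 rad).
It also fails if it takes over 133 s, if anything falls off the work surface, if the arm or the gripper's body presses on something with over 40 N, if the wrist force passes 120 N, or if a joint passes its speed limit or range.

### The arm

A 6-joint arm with a two-finger parallel gripper is mounted at the origin on the work surface. World frame = base frame: x ahead of the robot, y to its left, z up, the work surface at z = 0. Lengths are in m, angles in rad, forces in N, time in s.
With the tool pointing down it reaches from about 0.275 to 0.725 m from the base axis. Payload 15.9 kg.
Tool frame: the origin (TCP) lies at the very end of the fingers, on their centre line; the grasp point (between the pads) lies 19 mm behind it; y points along the fingers, z is the direction in which the jaws open and shut, and the axes are right-handed (so a half turn about y gives the same grasp; the last joint's range is limited). The gripper opens to 85 mm and grips with 20 to 120 N. Pads are 22 mm wide; open, the fingers measure 114 mm over their backs; the gripper's body (76 mm by 85 mm) begins 54 mm behind the grasp point. The pads swing forward as they close: fully open they stand 13 mm farther back than shut.
Start: joints at [1.107, 0.213, -0.034, 1.323, 0, 1.571], TCP at [0.224, 0.447, 0.231] pointing down, gripper open.
Joint ranges: [-2.98, 2.98], [-0.74, 1.72], [-1.14, 1.35], [-2.1, 2.04], [-1.57, 1.44], [-3.14, 3.14]. Speed limits (rad/s): [1.89, 1.89, 2.39, 2.57, 3.14, 3.14].

### API

Orientations are given as [roll, pitch, yaw] about the fixed x, y, z axes, in that order (R = Rz(yaw) Ry(pitch) Rx(roll)).
In Python, from station import monitor, viewer, job gives the robot as it stands.
- The arm moves only by the shell command python3 -m creep 'ROWS' [OPENING] [FORCE]. ROWS is JSON, one flat list of numbers, 6 for each row, row after row: the shift along the tool's x, y, z in m, then the turn, a rotation vector about the tool's x, y, z in degrees. In form: [dx, dy, dz, ax, ay, az, dx, dy, dz, ax, ay, az, ...]. A call has 1 to 5 rows; each row shifts and turns the commanded pose from where the row before left it, along the tool's axes as they then stand; what a row does not reach is not made up. A row lasts 1/10 s, in which the tool goes at most 50 mm and 8.59 degrees, less where a joint would pass 70% of its speed; a pose out of reach is approached as far as the arm can. A call with a gripper value outside its range is refused whole. OPENING is the closure in counts, from 0 (fully open) to 255 (shut), set as the call begins (- or left out, the last holds). The fingers move at their own pace and stop on an object; FORCE is the grip in N (left out, the last holds). Time passes only in rows, so rows that do not move let the fingers close. It gives the time, the measured TCP pose, the force and the opening at its end, in the units of the state.
- monitor.get_obs(): the state, without advancing time (a new reading comes with each control period).
- viewer.snapshot(name): name is "side" or "top"; returns a dict with "img" (400x640x3 uint8, blue, green, red), "depth" (400x640 float32, m along the optical axis (not along the pixel's ray), 0 where there is no reading), "vertical_fov" (degrees; the focal length in pixels is half the picture's height over the tangent of half this angle, whatever the lens; pixels are square), "cx", "cy" (the principal point, pixels), "k1" (the pictures are not rectified: a ray, as slopes to the right and down, at radius r is drawn at 1 + k1 r^2 times it, then the intrinsics apply), "world_from_camera" (4x4, takes a point from camera to world coordinates). Camera axes: x right, y down, z forward; pixel columns grow to the right and rows downward; lengths in m; the calibration is good to about 2 mm. A picture is of the moment at which its call begins.
- job.job_done(): hands the job in, once; it reports no verdict.
The state is a dict: "t": time; "joint_pos": joint angles; "qd": joint speeds; "tau": joint torques, N m; "ee_pos": TCP position; "tcp_rot": TCP orientation; "ft_force": force on the tool from outside, world axes, zero at the start; "torque": the same for the moment, N m; "grip_width": finger opening in m.
Only numpy, scipy, OpenCV 4.12 (cv2) and the standard library are available. Lean on these libraries where they do the work, as an engineer would, in place of code of your own. Each camera call takes 0.05 s, during which the arm holds its last target.

## Working session

There is one attempt and no reset: what is moved stays moved. The work goes in short steps, Python scripts to look and compute and a shell command to move; the robot and the scene stay as the last step left them, time stands still between calls to the robot, and variables do not carry over. Pictures are saved under pics/ and viewed, and the job is handed in when it is done.

```bash
ls; mkdir -p pics
cat > h.py <<'E'
import numpy as np, cv2
from station import monitor, viewer, job
def snap(name,fn=None):
    s=viewer.snapshot(name)
    if fn: cv2.imwrite('pics/'+fn,s['img'])
    return s
def cloud(s):
    h,w=s['depth'].shape
    f=h/2/np.tan(np.radians(s['vertical_fov'])/2)
    K=np.array([[f,0,s['cx']],[0,f,s['cy']],[0,0,1]])
    u,v=np.meshgrid(np.arange(w),np.arange(h))
    p=cv2.undistortPoints(np.stack([u,v],-1).reshape(-1,1,2).astype(np.float64),K,np.array([s['k1'],0,0,0,0.])).reshape(h,w,2)
    d=s['depth']; c=np.stack([p[...,0]*d,p[...,1]*d,d],-1)
    T=np.array(s['world_from_camera'])
    return c@T[:3,:3].T+T[:3,3]
E
python3 - <<'E'
from h import *
for n in ('top','side'):
    s=snap(n,n+'0.png'); W=cloud(s); np.savez('/tmp/'+n+'0.npz',W=W,img=s['img'],d=s['depth'])
    print(n,s['vertical_fov'],s['cx'],s['cy'],s['k1'],np.array(s['world_from_camera']).round(3).tolist())
print(monitor.get_obs())
E
```

```text
pics
top 51.58955325521895 314.3242699933239 194.6863820866819 -0.019493712884117005 [[0.075, -0.973, 0.216, 0.205], [-0.997, -0.072, 0.022, -0.024], [-0.006, -0.217, -0.976, 0.966], [0.0, 0.0, 0.0, 1.0]]
side 42.5123167511067 316.53993404929474 199.6680070576792 -0.1597363545279787 [[0.704, -0.382, 0.598, -0.512], [-0.71, -0.384, 0.59, -0.932], [0.004, -0.84, -0.542, 0.892], [0.0, 0.0, 0.0, 1.0]]
{'t': 0.1, 'joint_pos': array([ 1.10700463e+00,  2.13307178e-01, -3.49941744e-02,  1.32351711e+00,
        2.61612570e-05,  1.57081832e+00]), 'qd': array([ 0.00209131,  0.00205952,  0.00353853, -0.0006201 ,  0.00014564,
       -0.0005537 ]), 'tau': array([-6.21340605e-04, -6.87240386e+01,  4.87812316e+01,  1.21664302e-02,
       -9.01893054e-05, -1.45546657e-06]), 'ee_pos': array([0.22352202, 0.44690151, 0.2308664 ]), 'tcp_rot': array([-1.57181847e+00,  2.61387672e-05, -4.63813717e-01]), 'ft_force': array([-0.19839492,  0.28428295,  0.84474576]), 'torque': array([-0.01433144, -0.00208844,  0.00071085]), 'grip_width': 0.08530533204094769}
```

View pics/top0.png

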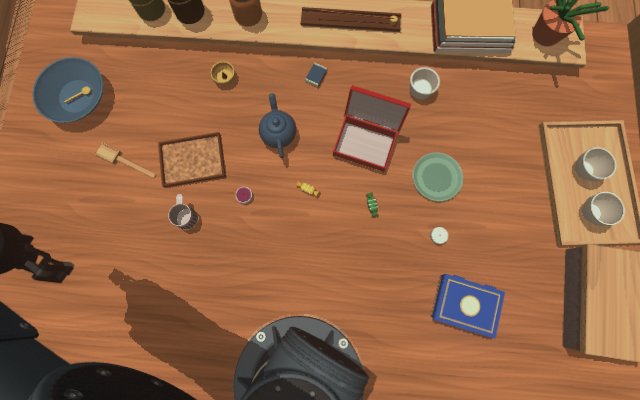

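View pics/side0.png

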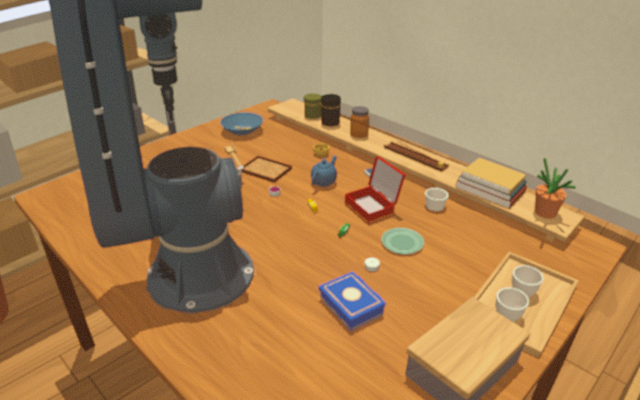

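The top picture shows the yellow sweet at (308,188), green sweet (373,205), plum tealight (244,195), white tealight (440,236), strainer (183,215) with its tab up at about (180,200), tray (192,160), red tin (365,143), saucer (438,177) and teapot (277,128). Next I measure them.

Run:
```python
from h import *
z=np.load('/tmp/top0.npz');W=z['W'];img=z['img'].astype(int)
print('table z',[np.round(W[v,u],3).tolist() for u,v in [(300,250),(150,250),(400,260),(230,220),(480,240)]])
def rep(n,box,zlo,zhi,cond=None):
    u0,v0,u1,v1=box;P=W[v0:v1,u0:u1].reshape(-1,3);C=img[v0:v1,u0:u1].reshape(-1,3)
    m=(P[:,2]>zlo)&(P[:,2]<zhi)
    if cond is not None:m&=cond(C)
    P=P[m]; 
    r=cv2.minAreaRect((P[:,:2]*1000).astype(np.float32))
    a=np.linalg.eigh(np.cov(P[:,:2].T))[1][:,1]
    (cx,cy),rad=cv2.minEnclosingCircle((P[:,:2]*1000).astype(np.float32))
    print(n,len(P),'mean',P.mean(0).round(4),'rect',np.round(r[0],1),np.round(r[1],1),round(r[2],1),'PCA',np.degrees(np.arctan2(a[1],a[0])).round(1),'circ',round(cx,1),round(cy,1),round(rad,1),'zmax',P[:,2].max().round(3))
rep('yellow',(290,175,328,205),.008,.04)
rep('green',(360,188,388,222),.008,.04)
rep('plum',(232,183,256,208),.009,.04)
rep('white',(428,224,452,248),.009,.04)
rep('strainer',(164,190,204,235),.04,.08)
rep('tray',(150,128,232,192),.011,.03)
rep('saucer',(405,145,470,208),.0075,.03)
rep('tin',(325,85,402,176),.034,.043,lambda C:(C[:,2]>100)&(C[:,1]<70))
rep('tinlow',(325,120,402,176),.005,.043,lambda C:(C[:,2]>90)&(C[:,1]<70))
rep('lid',(335,80,415,140),.06,.2)
rep('pot',(250,85,305,165),.01,.12)
for n,(u0,v0,u1,v1) in dict(a=(140,140,280,240),b=(300,70,480,250)).items():
    cv2.imwrite(f'pics/crop_{n}.png',cv2.resize(z['img'][v0:v1,u0:u1],None,fx=3.3 if n=='b' else 5,fy=3.3 if n=='b' else 5,interpolation=cv2.INTER_CUBIC))
```

```text
table z [[0.285, 0.021, -0.001], [0.259, 0.371, -0.0], [0.28, -0.211, -0.001], [0.343, 0.192, 0.001], [0.339, -0.396, 0.0]]
yellow 167 mean [0.4306 0.0155 0.0159] rect [431.4  15.3] [55.3 20.5] 64.7 PCA 64.4 circ 431.8 15.1 28.2 zmax 0.022
green 169 mean [ 0.4034 -0.1387  0.0156] rect [ 404.2 -139. ] [55.9 20.3] 13.3 PCA -164.2 circ 404.2 -139.2 28.4 zmax 0.023
plum 206 mean [0.4041 0.1642 0.0156] rect [404.  163.9] [36.7 36.1] 6.6 PCA -141.4 circ 404.8 164.7 19.2 zmax 0.024
white 229 mean [ 0.3422 -0.2972  0.0152] rect [ 342.3 -297.6] [36.3 38.2] 48.3 PCA 125.8 circ 342.4 -297.9 19.7 zmax 0.019
strainer 233 mean [0.3492 0.2967 0.0511] rect [346.2 299.6] [67.9 51.3] 38.2 PCA -159.8 circ 350.3 297.4 36.5 zmax 0.059
tray 468 mean [0.4827 0.3034 0.0138] rect [484.  302.8] [113.7 152.3] 14.2 PCA 106.1 circ 482.8 301.3 92.0 zmax 0.018
saucer 409 mean [ 0.488  -0.2953  0.0098] rect [ 484.1 -292.2] [119.8 118.2] 18.6 PCA -164.0 circ 484.9 -293.0 60.9 zmax 0.015
tin 235 mean [ 0.5571 -0.1149  0.0373] rect [ 550.5 -113.8] [130.4 100.5] 75.1 PCA 71.9 circ 551.8 -114.3 80.3 zmax 0.043
tinlow 377 mean [ 0.5446 -0.1177  0.0307] rect [ 550.3 -113.8] [130.1 100.5] 75.2 PCA 93.8 circ 550.3 -114.2 81.2 zmax 0.043
lid 1513 mean [ 0.6114 -0.1303  0.1032] rect [ 609.4 -129.3] [136.4  33.5] 76.6 PCA 75.3 circ 605.8 -128.3 68.7 zmax 0.142
pot 1265 mean [0.5595 0.0954 0.0613] rect [566.6  99. ] [134.   88.3] 45.4 PCA -166.3 circ 567.1 98.5 77.3 zmax 0.092
```

View pics/crop_a.png

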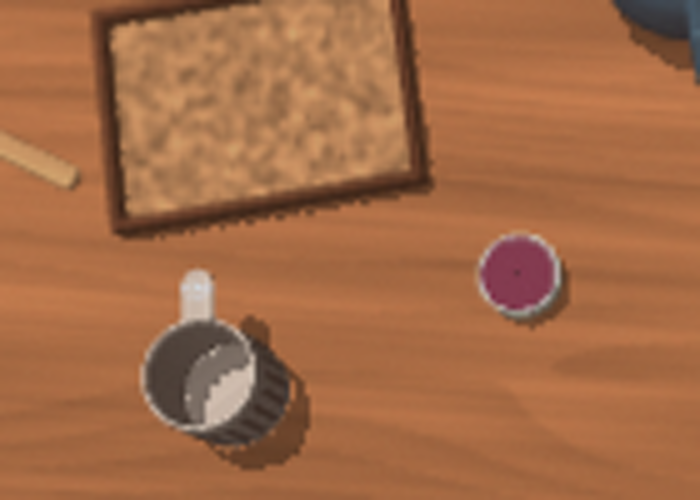

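View pics/crop_b.png

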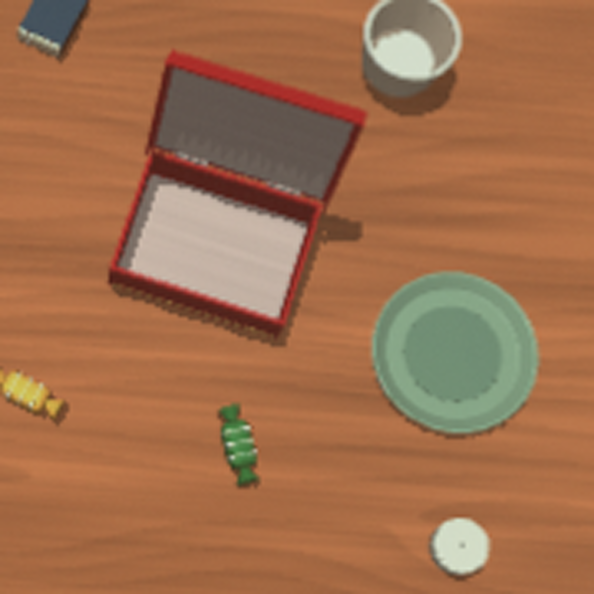

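```bash
cat > plan.py <<'E'
# usage: plan.py x y z yawdeg [n]  -> suggested deltas from the measured pose
import sys
from h import *
from scipy.spatial.transform import Rotation as R
o=monitor.get_obs()
p=o['ee_pos'];r=R.from_euler('xyz',o['tcp_rot'])
x,y,z,yaw=map(float,sys.argv[1:5])
t=R.from_euler('xyz',[-90,0,yaw],degrees=True)
rel=r.inv()*t
d=np.array([x,y,z])-p
a=np.degrees(rel.as_rotvec()); n=int(np.ceil(max(np.linalg.norm(d)/.045,np.linalg.norm(a)/8.5)))
if len(sys.argv)>5:n=int(sys.argv[5])
n=max(n,1)
print('pose',p.round(4),np.degrees(o['tcp_rot']).round(1),'w',round(o['grip_width'],4),'F',o['ft_force'].round(1),'t',round(o['t'],1))
print('n',n,'total',d.round(3),'rotvec tool',a.round(1))
cur=r;step=R.from_rotvec(np.radians(a/n))
for k in range(n):
    s=cur.inv().apply(d/n); print(','.join('%g'%v for v in [*s.round(4),*(a/n).round(2)]),end=',\n' if k%5==4 else ',  ')
    cur=cur*step
print()
E
python3 - <<'E'
from h import *
from scipy.optimize import least_squares
z=np.load('/tmp/top0.npz');W=z['W'];img=z['img'].astype(int)
P=W[190:235,164:204].reshape(-1,3);P=P[(P[:,2]>.05)&(P[:,2]<.07)]
# tab + rim top points
print(len(P))
def f(q):
    return np.maximum(-1,1)
best=None
rng=np.random.default_rng(0)
for cx in np.arange(.33,.365,.001):
  for cy in np.arange(.28,.315,.001):
    r=np.hypot(P[:,0]-cx,P[:,1]-cy); s=(abs(r-.025)<.002).sum()
    if best is None or s>best[0]:best=(s,cx,cy)
s,cx,cy=best;r=np.hypot(P[:,0]-cx,P[:,1]-cy);T=P[r>.031];print(best,len(T),T.mean(0),np.degrees(np.arctan2(T[:,1].mean()-cy,T[:,0].mean()-cx)),r.max())
E
python3 plan.py .35 .293 .15 12
```

```text
157
(np.int64(97), np.float64(0.34), np.float64(0.29500000000000004)) 45 [0.37814147 0.30166081 0.05456522] 9.905916710488427 0.04708195679797248
pose [0.2235 0.4469 0.2309] [-90.1   0.  -26.6] w 0.0853 F [-0.2  0.3  0.8] t 0.1
n 5 total [ 0.126 -0.154 -0.081] rotvec tool [  0.1 -38.6  -0. ]
0.0364,0.0162,-0.0162,0.01,-7.71,-0,  0.0339,0.0162,-0.0209,0.01,-7.71,-0,  0.0308,0.0162,-0.0253,0.01,-7.71,-0,  0.0271,0.0162,-0.0292,0.01,-7.71,-0,  0.0229,0.0162,-0.0326,0.01,-7.71,-0,
```

```bash
python3 plan.py .340 .295 .11 10
```

```text
pose [0.2235 0.4469 0.2309] [-90.1   0.  -26.6] w 0.0853 F [-0.2  0.3  0.8] t 0.1
n 6 total [ 0.116 -0.152 -0.121] rotvec tool [  0.1 -36.6  -0. ]
0.0287,0.0202,-0.0139,0.01,-6.1,-0,  0.027,0.0202,-0.0169,0.01,-6.1,-0,  0.0251,0.0202,-0.0197,0.01,-6.1,-0,  0.0229,0.0202,-0.0222,0.01,-6.1,-0,  0.0204,0.0202,-0.0245,0.01,-6.1,-0,
0.0176,0.0201,-0.0266,0.01,-6.1,-0,
```

```bash
python3 -m creep '[0.0287,0.020,-0.014,0,-6.1,0, 0.027,0.020,-0.017,0,-6.1,0, 0.025,0.020,-0.020,0,-6.1,0, 0.023,0.020,-0.022,0,-6.1,0, 0.020,0.020,-0.0245,0,-6.1,0]' 0 40; python3 -m creep '[0.018,0.020,-0.027,0,-6.1,0, 0,0,0,0,0,0, 0,0,0,0,0,0]'; python3 plan.py .340 .295 .022 10
```

```text
t: 0.6
ee_pos: [0.3208, 0.3193, 0.1304]
tcp_rot: [-1.571, 0.0, 0.073]
ft_force: [-0.1, 0.7, -0.1]
grip_width: 0.085
t: 0.9
ee_pos: [0.3401, 0.2943, 0.111]
tcp_rot: [-1.571, 0.001, 0.172]
ft_force: [0.3, 0.4, 1.3]
grip_width: 0.0857
pose [0.3401 0.2943 0.111 ] [-90.    0.1   9.9] w 0.0857 F [0.3 0.4 1.3] t 0.9
n 2 total [-0.     0.001 -0.089] rotvec tool [ 0.  -0.1 -0.1]
0.0001,0.0445,0.0004,0.01,-0.07,-0.03,  0.0001,0.0445,0.0004,0.01,-0.07,-0.03,
```

```bash
python3 -m creep '[0,0.03,0,0,0,0, 0,0.03,0,0,0,0, 0,0.029,0,0,0,0, 0,0,0,0,0,0]'; python3 -c "
from h import *
s=snap('top');cv2.imwrite('pics/a1.png',cv2.resize(s['img'][160:270,110:270],None,fx=4,fy=4))"
```

```text
t: 1.3
ee_pos: [0.3382, 0.2944, 0.0202]
tcp_rot: [-1.573, 0.004, 0.175]
ft_force: [0.3, -1.3, 0.2]
grip_width: 0.0856
```

View pics/a1.png

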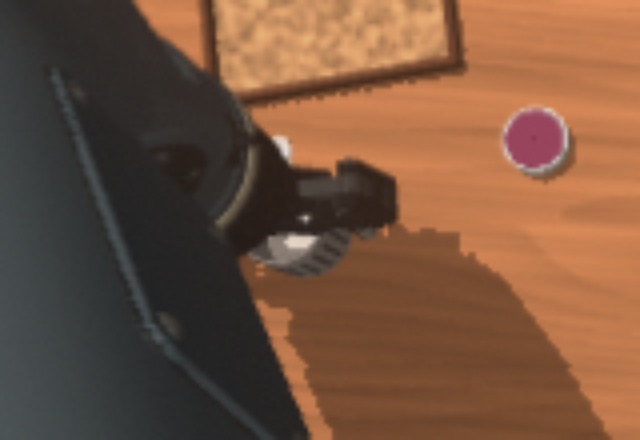

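The arm hides most of it, but the strainer (about (300,250) in the crop) sits between the fingers. I close on it.

```bash
python3 -m creep '[0,0,0,0,0,0, 0,0,0,0,0,0, 0,0,0,0,0,0, 0,0,0,0,0,0, 0,0,0,0,0,0]' 255 40;python3 -m creep '[0,0,0,0,0,0, 0,0,0,0,0,0, 0,-0.02,0,0,0,0, 0,-0.03,0,0,0,0, 0,-0.03,0,0,0,0]';  python3 plan.py .485 -.293 .11 10
```

```text
t: 1.85
ee_pos: [0.3409, 0.2958, 0.0241]
tcp_rot: [-1.569, -0.002, 0.175]
ft_force: [-3.5, -1.2, 17.1]
grip_width: 0.0517
t: 2.35
ee_pos: [0.3401, 0.2948, 0.1041]
tcp_rot: [-1.571, -0.0, 0.175]
ft_force: [0.9, 0.4, -1.5]
grip_width: 0.0519
pose [0.3401 0.2948 0.1041] [-90.  -0.  10.] w 0.0519 F [ 0.9  0.4 -1.5] t 2.4
n 14 total [ 0.145 -0.588  0.006] rotvec tool [-0.  0.  0.]
0.0029,-0.0004,-0.0431,-0,0,0,  0.0029,-0.0004,-0.0431,-0,0,0,  0.0029,-0.0004,-0.0431,-0,0,0,  0.0029,-0.0004,-0.0431,-0,0,0,  0.0029,-0.0004,-0.0431,-0,0,0,
0.0029,-0.0004,-0.0431,-0,0,0,  0.0029,-0.0004,-0.0431,-0,0,0,  0.0029,-0.0004,-0.0431,-0,0,0,  0.0029,-0.0004,-0.0431,-0,0,0,  0.0029,-0.0004,-0.0431,-0,0,0,
0.0029,-0.0004,-0.0431,-0,0,0,  0.0029,-0.0004,-0.0431,-0,0,0,  0.0029,-0.0004,-0.0431,-0,0,0,  0.0029,-0.0004,-0.0431,-0,0,0,
```

```bash
python3 -m creep '[0.003,0,-0.043,0,0,0, 0.003,0,-0.043,0,0,0, 0.003,0,-0.043,0,0,0, 0.003,0,-0.043,0,0,0, 0.003,0,-0.043,0,0,0]';python3 -m creep '[0.003,0,-0.043,0,0,0, 0.003,0,-0.043,0,0,0, 0.003,0,-0.043,0,0,0, 0.003,0,-0.043,0,0,0, 0.003,0,-0.043,0,0,0]';python3 -m creep '[0.003,0,-0.043,0,0,0, 0.003,0,-0.043,0,0,0, 0.003,0,-0.043,0,0,0, 0.002,0,-0.034,0,0,0, 0,0,0,0,0,0]';  python3 plan.py .485 -.293 .06 10
python3 -c "
from h import *
s=snap('top');cv2.imwrite('pics/a2.png',cv2.resize(s['img'][100:260,330:530],None,fx=4,fy=3.7))
s=snap('side');cv2.imwrite('pics/a3.png',cv2.resize(s['img'][150:300,320:480],None,fx=4,fy=4))"
```

```text
t: 2.85
ee_pos: [0.3929, 0.0842, 0.1034]
tcp_rot: [-1.571, -0.002, 0.175]
ft_force: [1.3, -0.4, -0.5]
grip_width: 0.0513
t: 3.35
ee_pos: [0.4451, -0.1254, 0.1034]
tcp_rot: [-1.571, -0.002, 0.174]
ft_force: [1.0, 0.4, -0.3]
grip_width: 0.0514
t: 3.85
ee_pos: [0.4846, -0.2858, 0.103]
tcp_rot: [-1.573, -0.001, 0.172]
ft_force: [-0.2, 0.7, -1.1]
grip_width: 0.0519
pose [ 0.4846 -0.2858  0.103 ] [-90.1  -0.1   9.8] w 0.0519 F [-0.2  0.7 -1.1] t 3.9
n 1 total [ 0.    -0.007 -0.043] rotvec tool [ 0.1 -0.2  0.1]
-0.0009,0.043,-0.0071,0.11,-0.17,0.07,
```

View pics/a3.png

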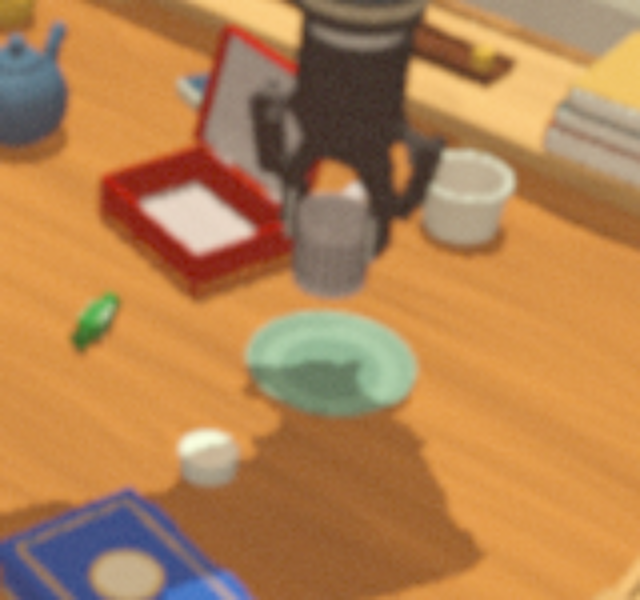

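View pics/a2.png

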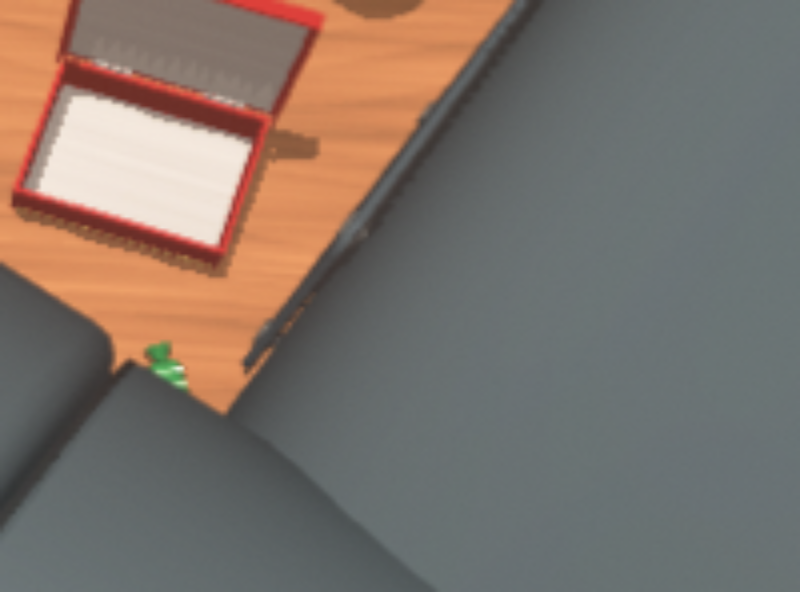

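The side view shows the strainer gripped upright at about (330,240) in the crop, over the saucer (330,365); the top view is blocked by the arm. Lowering.

```bash
python3 -m creep '[0.001,0.03,-0.007,0,0,0, 0,0.025,0,0,0,0, 0,0.012,0,0,0,0, 0,0.007,0,0,0,0, 0,0,0,0,0,0]';python3 -m creep '[0,0,0,0,0,0]'
```

```text
t: 4.45
ee_pos: [0.4861, -0.2881, 0.0288]
tcp_rot: [-1.571, -0.0, 0.176]
ft_force: [0.1, -0.1, 0.8]
grip_width: 0.0514
t: 4.55
ee_pos: [0.4865, -0.2885, 0.0293]
tcp_rot: [-1.572, -0.001, 0.176]
ft_force: [-0.3, 0.2, -0.4]
grip_width: 0.0518
```

```bash
python3 -m creep '[0,0.001,-0.004,0,0,0, 0,0.002,0,0,0,0, 0,0,0,0,0,0]';python3 -m creep '[0,0.002,0,0,0,0,0,0,0,0,0,0, 0,0,0,0,0,0]'
```

```text
t: 4.85
ee_pos: [0.4874, -0.2933, 0.0276]
tcp_rot: [-1.573, -0.002, 0.175]
ft_force: [-9.2, 5.7, 31.2]
grip_width: 0.0519
t: 5.15
ee_pos: [0.488, -0.2932, 0.0265]
tcp_rot: [-1.573, -0.003, 0.175]
ft_force: [-11.5, 10.1, 43.9]
grip_width: 0.0519
```

```bash
python3 -m creep '[0,-0.0025,0,0,0,0, 0,0,0,0,0,0]';python3 -m creep '[0,0,0,0,0,0, 0,0,0,0,0,0, 0,0,0,0,0,0, 0,0,0,0,0,0]' 40; python3 -m creep '[0,-0.02,0,0,0,0, 0,-0.03,0,0,0,0, 0,-0.04,0,0,0,0,0,-0.03,0,0,0,0]'; python3 -c "
from h import *
s=snap('side');cv2.imwrite('pics/a4.png',cv2.resize(s['img'][150:300,320:480],None,fx=4,fy=4))"; python3 plan.py .342 -.297 .1 -75.5
```

```text
t: 5.35
ee_pos: [0.4871, -0.2931, 0.0267]
tcp_rot: [-1.572, -0.001, 0.175]
ft_force: [-5.0, 0.0, 13.9]
grip_width: 0.0513
t: 5.75
ee_pos: [0.4865, -0.2926, 0.0256]
tcp_rot: [-1.571, 0.0, 0.175]
ft_force: [-0.2, 0.3, 0.0]
grip_width: 0.0723
t: 6.15
ee_pos: [0.4868, -0.2927, 0.1479]
tcp_rot: [-1.571, -0.001, 0.175]
ft_force: [1.3, -0.2, -0.6]
grip_width: 0.072
pose [ 0.4884 -0.2937  0.1524] [-90.2  -0.3  10. ] w 0.0718 F [0.2 0.4 5.4] t 6.2
n 11 total [-0.146 -0.003 -0.052] rotvec tool [-0.  85.5  0.4]
-0.0132,0.0047,0.002,-0,7.77,0.04,  -0.0133,0.0047,0.0002,-0,7.77,0.04,  -0.0132,0.0047,-0.0016,-0,7.77,0.04,  -0.0129,0.0047,-0.0033,-0,7.77,0.04,  -0.0123,0.0047,-0.0051,-0,7.77,0.04,
-0.0115,0.0047,-0.0067,-0,7.77,0.04,  -0.0105,0.0047,-0.0082,-0,7.77,0.04,  -0.0093,0.0047,-0.0095,-0,7.77,0.04,  -0.0079,0.0047,-0.0107,-0,7.77,0.04,  -0.0064,0.0048,-0.0117,-0,7.77,0.04,
-0.0048,0.0048,-0.0124,-0,7.77,0.04,
```

View pics/a4.png

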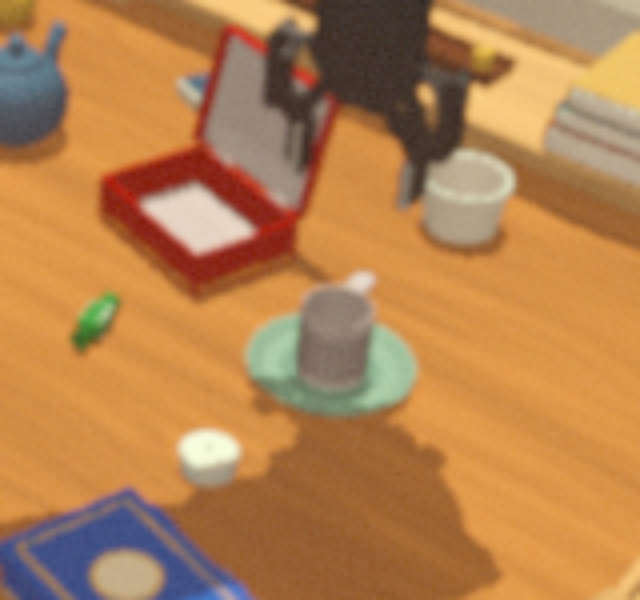

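The strainer stands at (335,340) in the crop, upright in the saucer; I measure its offset later. Now to the white tealight.

```bash
python3 -m creep '[-0.013,0.005,0.002,0,7.8,0, -0.013,0.005,0,0,7.8,0, -0.013,0.005,-0.002,0,7.8,0, -0.013,0.005,-0.003,0,7.8,0, -0.012,0.005,-0.005,0,7.8,0]';python3 -m creep '[-0.0115,0.005,-0.007,0,7.8,0, -0.0105,0.005,-0.008,0,7.8,0, -0.009,0.005,-0.0095,0,7.8,0, -0.008,0.005,-0.011,0,7.8,0, -0.0065,0.005,-0.012,0,7.8,0]';python3 -m creep '[-0.005,0.005,-0.012,0,7.5,0,0,0,0,0,0,0,0,0,0,0,0,0]'; python3 plan.py .342 -.297 .006 -75.5
```

```text
t: 6.7
ee_pos: [0.4204, -0.2943, 0.1203]
tcp_rot: [-1.571, 0.0, -0.511]
ft_force: [-0.2, -0.1, 0.1]
grip_width: 0.0717
t: 7.2
ee_pos: [0.3535, -0.2962, 0.0954]
tcp_rot: [-1.571, 0.0, -1.192]
ft_force: [0.2, 0.5, 0.3]
grip_width: 0.072
t: 7.5
ee_pos: [0.3413, -0.2962, 0.0909]
tcp_rot: [-1.571, -0.0, -1.314]
ft_force: [-0.1, -0.5, 0.7]
grip_width: 0.072
pose [ 0.3413 -0.2962  0.0909] [-90.   -0.  -75.3] w 0.072 F [-0.1 -0.5  0.7] t 7.5
n 2 total [ 0.001 -0.001 -0.085] rotvec tool [-0.   0.2  0. ]
0.0005,0.0424,0.0002,-0.01,0.1,0,  0.0005,0.0424,0.0002,-0.01,0.1,0,
```

```bash
python3 -m creep '[0.001,0.035,0,0,0,0, 0,0.035,0,0,0,0, 0,0.015,0,0,0,0, 0,0,0,0,0,0, 0,0,0,0,0,0]';python3 -m creep '[0,0,0,0,0,0, 0,0,0,0,0,0, 0,0,0,0,0,0, 0,0,0,0,0,0, 0,0,0,0,0,0]' 255 30;python3 -m creep '[0,0,0,0,0,0,0,0,0,0,0,0]'
```

```text
t: 8.0
ee_pos: [0.342, -0.2973, 0.0064]
tcp_rot: [-1.571, -0.0, -1.315]
ft_force: [-0.4, -0.3, -0.7]
grip_width: 0.0719
t: 8.5
ee_pos: [0.342, -0.2976, 0.0069]
tcp_rot: [-1.57, -0.002, -1.317]
ft_force: [-1.2, 1.7, 11.2]
grip_width: 0.0363
t: 8.7
ee_pos: [0.342, -0.2976, 0.0069]
tcp_rot: [-1.57, -0.002, -1.317]
ft_force: [-0.7, 2.0, 10.9]
grip_width: 0.0361
```

```bash
python3 -m creep '[0,-0.02,0,0,0,0, 0,-0.04,0,0,0,0, 0,-0.04,0,0,0,0,0,0,0,0,0,0]'; python3 plan.py .475 .337 .11 -75.5 16
```

```text
t: 9.1
ee_pos: [0.3435, -0.299, 0.1109]
tcp_rot: [-1.566, -0.006, -1.317]
ft_force: [-0.0, -0.6, -1.6]
grip_width: 0.0362
pose [ 0.3435 -0.299   0.1109] [-89.7  -0.4 -75.5] w 0.0362 F [-0.  -0.6 -1.6] t 9.1
n 16 total [ 0.131  0.636 -0.001] rotvec tool [-0.3  0.   0.4]
-0.0364,-0.0001,0.0179,-0.02,0,0.02,  -0.0364,-0.0001,0.0179,-0.02,0,0.02,  -0.0364,-0.0001,0.0179,-0.02,0,0.02,  -0.0364,-0.0001,0.0179,-0.02,0,0.02,  -0.0364,-0.0001,0.0179,-0.02,0,0.02,
-0.0364,-0.0001,0.0179,-0.02,0,0.02,  -0.0364,-0,0.0179,-0.02,0,0.02,  -0.0364,-0,0.0179,-0.02,0,0.02,  -0.0364,-0,0.0179,-0.02,0,0.02,  -0.0364,-0,0.0179,-0.02,0,0.02,
-0.0364,-0,0.0179,-0.02,0,0.02,  -0.0364,0,0.0179,-0.02,0,0.02,  -0.0364,0,0.0179,-0.02,0,0.02,  -0.0364,0,0.0179,-0.02,0,0.02,  -0.0364,0,0.0179,-0.02,0,0.02,
-0.0364,0,0.0179,-0.02,0,0.02,
```

```bash
python3 -m creep '[-0.036,0,0.018,0,0,0,-0.036,0,0.018,0,0,0,-0.036,0,0.018,0,0,0,-0.036,0,0.018,0,0,0,-0.036,0,0.018,0,0,0]';python3 -m creep '[-0.036,0,0.018,0,0,0,-0.036,0,0.018,0,0,0,-0.036,0,0.018,0,0,0,-0.036,0,0.018,0,0,0,-0.036,0,0.018,0,0,0]'; python3 -m creep '[-0.036,0,0.018,0,0,0,-0.036,0,0.018,0,0,0,-0.036,0,0.018,0,0,0,-0.036,0,0.018,0,0,0,-0.036,0,0.018,0,0,0]'; python3 -m creep '[-0.036,0,0.018,0,0,0,0,0,0,0,0,0,0,0,0,0,0,0]'; python3 plan.py .475 .337 .012 -75.5
python3 -c "
from h import *
s=snap('side');cv2.imwrite('pics/a5.png',cv2.resize(s['img'][80:240,180:380],None,fx=3.5,fy=3.5))"
```

```text
t: 9.6
ee_pos: [0.3834, -0.0988, 0.1061]
tcp_rot: [-1.57, -0.0, -1.317]
ft_force: [0.7, -0.6, 0.2]
grip_width: 0.0362
t: 10.1
ee_pos: [0.4254, 0.0984, 0.1061]
tcp_rot: [-1.57, -0.0, -1.317]
ft_force: [1.0, -0.4, 0.4]
grip_width: 0.0362
t: 10.6
ee_pos: [0.4673, 0.2952, 0.1059]
tcp_rot: [-1.57, 0.0, -1.317]
ft_force: [1.1, -0.8, 0.4]
grip_width: 0.0362
t: 10.9
ee_pos: [0.4754, 0.3332, 0.1054]
tcp_rot: [-1.571, -0.0, -1.316]
ft_force: [-0.5, -0.7, -0.2]
grip_width: 0.0363
pose [0.4754 0.3332 0.1054] [-90.   -0.  -75.4] w 0.0363 F [-0.5 -0.7 -0.2] t 10.9
n 3 total [-0.     0.004 -0.093] rotvec tool [0.  0.1 0. ]
-0.0013,0.0311,0.0002,0.01,0.04,0.01,  -0.0013,0.0311,0.0002,0.01,0.04,0.01,  -0.0013,0.0311,0.0002,0.01,0.04,0.01,
```

View pics/a5.png

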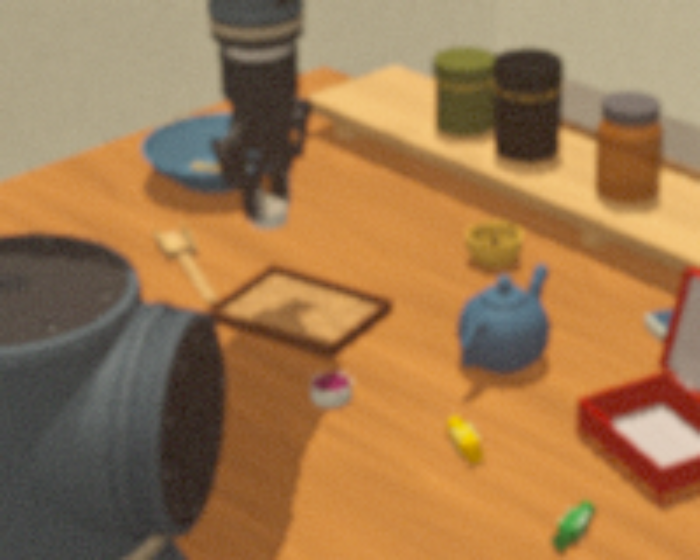

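The tealight is held at the fingertips at (270,210) in the crop, over the tray (300,305). Lowering into the tray.

```bash
python3 -m creep '[-0.004,0.035,0,0,0,0, 0,0.035,0,0,0,0, 0,0.014,0,0,0,0, 0,0.006,0,0,0,0,0,0,0,0,0,0]';python3 -m creep '[0,0,0,0,0,0,0,0,0,0,0,0]'
```

```text
t: 11.45
ee_pos: [0.4745, 0.3356, 0.0157]
tcp_rot: [-1.572, -0.0, -1.318]
ft_force: [0.5, 0.0, 1.2]
grip_width: 0.0362
t: 11.65
ee_pos: [0.4753, 0.3368, 0.017]
tcp_rot: [-1.569, 0.001, -1.318]
ft_force: [-0.1, -0.6, 0.2]
grip_width: 0.0363
```

```bash
python3 -m creep '[0,0.0035,0,0,0,0, 0,0,0,0,0,0,0,0,0,0,0,0]';python3 -m creep '[0,0,0,0,0,0,0,0,0,0,0,0,0,0,0,0,0,0]' 95;python3 -m creep '[0,-0.02,0,0,0,0,0,-0.04,0,0,0,0,0,-0.04,0,0,0,0]' ; python3 plan.py .4045 .164 .1 -75.5
```

```text
t: 11.95
ee_pos: [0.4746, 0.3366, 0.0123]
tcp_rot: [-1.571, -0.0, -1.317]
ft_force: [0.6, 0.7, 0.1]
grip_width: 0.0362
t: 12.25
ee_pos: [0.4746, 0.3366, 0.0123]
tcp_rot: [-1.571, -0.0, -1.317]
ft_force: [-0.0, -0.7, -0.3]
grip_width: 0.0536
t: 12.55
ee_pos: [0.4741, 0.3362, 0.1131]
tcp_rot: [-1.572, -0.001, -1.317]
ft_force: [1.4, 0.7, 0.2]
grip_width: 0.0538
pose [0.4741 0.3362 0.1131] [-90.1  -0.  -75.5] w 0.0538 F [1.4 0.7 0.2] t 12.6
n 5 total [-0.07  -0.172 -0.013] rotvec tool [0.1 0.  0. ]
0.0299,0.0027,-0.0221,0.02,0,0.01,  0.0299,0.0027,-0.0221,0.02,0,0.01,  0.0299,0.0027,-0.0221,0.02,0,0.01,  0.0299,0.0026,-0.0221,0.02,0,0.01,  0.0299,0.0026,-0.0221,0.02,0,0.01,
```

```bash
python3 -m creep '[0.030,0.003,-0.022,0,0,0,0.030,0.003,-0.022,0,0,0,0.030,0.003,-0.022,0,0,0,0.030,0.003,-0.022,0,0,0,0.030,0.003,-0.022,0,0,0]' 40; python3 -m creep '[0,0,0,0,0,0,0,0,0,0,0,0]';python3 plan.py .4045 .164 .007 -75.5
python3 -c "
from h import *
s=snap('side');cv2.imwrite('pics/a6.png',cv2.resize(s['img'][80:240,180:380],None,fx=3.5,fy=3.5))"
```

```text
t: 13.05
ee_pos: [0.405, 0.1626, 0.0973]
tcp_rot: [-1.57, -0.0, -1.317]
ft_force: [0.4, -1.3, 0.1]
grip_width: 0.072
t: 13.25
ee_pos: [0.4059, 0.1635, 0.0976]
tcp_rot: [-1.57, 0.0, -1.319]
ft_force: [0.5, 0.2, -0.0]
grip_width: 0.0721
pose [0.4059 0.1635 0.0976] [-90.    0.  -75.5] w 0.0721 F [ 0.5  0.2 -0. ] t 13.2
n 3 total [-0.001  0.    -0.091] rotvec tool [-0. -0. -0.]
-0.0003,0.0302,-0.0004,-0.01,-0.02,-0,  -0.0003,0.0302,-0.0004,-0.01,-0.02,-0,  -0.0003,0.0302,-0.0004,-0.01,-0.02,-0,
```

View pics/a6.png

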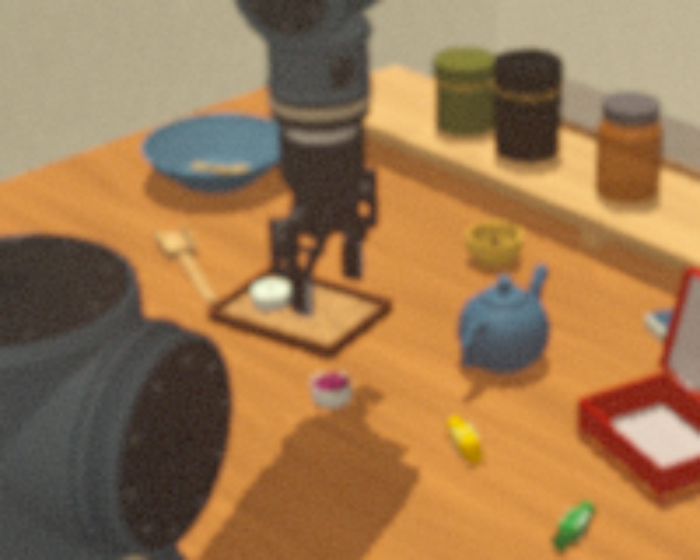

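The white tealight stands in the tray at (272,292) in the crop; the plum one waits at (330,388). Grasping it.

```bash
python3 -m creep '[0,0.035,0,0,0,0, 0,0.035,0,0,0,0, 0,0.021,0,0,0,0, 0,0,0,0,0,0, 0,0,0,0,0,0]';python3 -m creep '[0,0,0,0,0,0, 0,0,0,0,0,0, 0,0,0,0,0,0, 0,0,0,0,0,0, 0,0,0,0,0,0]' 255 30;python3 -m creep '[0,0,0,0,0,0,0,0,0,0,0,0]';python3 -m creep '[0,-0.02,0,0,0,0, 0,-0.04,0,0,0,0, 0,-0.04,0,0,0,0,0,0,0,0,0,0]'; python3 plan.py .493 .267 .11 -75.5
```

```text
t: 13.8
ee_pos: [0.4061, 0.1645, 0.0067]
tcp_rot: [-1.571, 0.0, -1.316]
ft_force: [0.4, 1.1, 0.9]
grip_width: 0.0726
t: 14.3
ee_pos: [0.4067, 0.1643, 0.0075]
tcp_rot: [-1.569, 0.001, -1.317]
ft_force: [-1.9, -0.4, 11.7]
grip_width: 0.0361
t: 14.5
ee_pos: [0.4067, 0.1643, 0.0075]
tcp_rot: [-1.569, 0.0, -1.317]
ft_force: [-1.3, 0.8, 12.2]
grip_width: 0.0364
t: 14.9
ee_pos: [0.4086, 0.165, 0.1114]
tcp_rot: [-1.563, 0.001, -1.317]
ft_force: [0.5, 0.8, -1.1]
grip_width: 0.0361
pose [0.4086 0.165  0.1114] [-89.5   0.1 -75.5] w 0.0361 F [ 0.5  0.8 -1.1] t 14.9
n 3 total [ 0.084  0.102 -0.001] rotvec tool [-0.5  0.  -0.1]
-0.0259,0.0008,0.0358,-0.15,0.01,-0.02,  -0.0259,0.0007,0.0358,-0.15,0.01,-0.02,  -0.0259,0.0006,0.0358,-0.15,0.01,-0.02,
```

```bash
python3 -m creep '[-0.026,0,0.036,0,0,0,-0.026,0,0.036,0,0,0,-0.026,0,0.036,0,0,0,0,0,0,0,0,0,0,0,0,0,0,0]'; python3 plan.py .493 .267 .0135 -75.5
```

```text
t: 15.4
ee_pos: [0.4907, 0.2668, 0.1058]
tcp_rot: [-1.572, -0.0, -1.317]
ft_force: [-0.5, -0.6, -0.7]
grip_width: 0.0357
pose [0.4907 0.2668 0.1058] [-90.   -0.  -75.4] w 0.0357 F [-0.5 -0.6 -0.7] t 15.4
n 3 total [ 0.002  0.    -0.092] rotvec tool [0.  0.1 0. ]
0.0001,0.0308,0.0008,0.01,0.02,0,  0.0001,0.0308,0.0008,0.01,0.02,0,  0.0001,0.0308,0.0008,0.01,0.02,0,
```

```bash
python3 -m creep '[0,0.035,0.002,0,0,0, 0,0.035,0,0,0,0, 0,0.014,0,0,0,0, 0,0.005,0,0,0,0,0,0,0,0,0,0]';python3 -m creep '[0,0,0,0,0,0,0,0.003,0,0,0,0,0,0,0,0,0,0,0,0,0,0,0,0]'
```

```text
t: 15.9
ee_pos: [0.4922, 0.2663, 0.0175]
tcp_rot: [-1.571, -0.0, -1.318]
ft_force: [0.8, -0.2, 0.9]
grip_width: 0.036
t: 16.3
ee_pos: [0.4928, 0.267, 0.0146]
tcp_rot: [-1.57, 0.0, -1.317]
ft_force: [-0.2, 1.1, -0.6]
grip_width: 0.0362
```

Then release, and on toward the yellow sweet.

```bash
python3 -m creep '[0,0.0015,0,0,0,0, 0,0,0,0,0,0]';python3 -m creep '[0,0,0,0,0,0,0,0,0,0,0,0,0,0,0,0,0,0]' 95;python3 -m creep '[0,-0.02,0,0,0,0,0,-0.04,0,0,0,0,0,-0.05,0,0,0,0,0,0,0,0,0,0]' ; python3 plan.py .431 .0155 .11 -115.6
```

```text
t: 16.5
ee_pos: [0.4927, 0.2669, 0.0127]
tcp_rot: [-1.571, -0.0, -1.317]
ft_force: [-0.3, 0.0, 0.5]
grip_width: 0.0359
t: 16.8
ee_pos: [0.4927, 0.2669, 0.0128]
tcp_rot: [-1.571, -0.0, -1.317]
ft_force: [-0.8, -0.2, -0.1]
grip_width: 0.0535
t: 17.2
ee_pos: [0.4954, 0.2684, 0.1291]
tcp_rot: [-1.562, 0.002, -1.317]
ft_force: [1.3, 0.7, -0.8]
grip_width: 0.0538
pose [0.4954 0.2684 0.1291] [-89.5   0.1 -75.5] w 0.0538 F [ 1.3  0.7 -0.8] t 17.2
n 6 total [-0.064 -0.253 -0.019] rotvec tool [-0.4 40.1 -0.3]
0.0381,0.0029,-0.021,-0.07,6.69,-0.05,  0.0403,0.003,-0.0164,-0.07,6.69,-0.05,  0.0419,0.003,-0.0116,-0.07,6.69,-0.05,  0.043,0.0031,-0.0066,-0.07,6.69,-0.05,  0.0435,0.0031,-0.0016,-0.07,6.69,-0.05,
0.0434,0.0031,0.0035,-0.07,6.69,-0.05,
```

```bash
python3 -m creep '[0.038,0.003,-0.021,0,6.7,0,0.040,0.003,-0.0165,0,6.7,0,0.042,0.003,-0.0115,0,6.7,0,0.043,0.003,-0.0065,0,6.7,0,0.0435,0.003,-0.0015,0,6.7,0]'; python3 -m creep '[0.0435,0.003,0.0035,0,6.6,0,0,0,0,0,0,0,0,0,0,0,0,0]' 110; python3 plan.py .431 .0155 .006 -115.6
python3 - <<'E'
from h import *
s=snap('top');cv2.imwrite('pics/a7.png',cv2.resize(s['img'][120:240,150:330],None,fx=4,fy=4))
W=cloud(s);P=W[175:205,290:328].reshape(-1,3);P=P[(P[:,2]>.008)&(P[:,2]<.025)];print(len(P))
E
```

```text
t: 17.7
ee_pos: [0.4383, 0.055, 0.1078]
tcp_rot: [-1.57, 0.0, -1.906]
ft_force: [1.3, -0.3, -0.7]
grip_width: 0.0536
t: 18.0
ee_pos: [0.4282, 0.0134, 0.105]
tcp_rot: [-1.57, 0.0, -2.019]
ft_force: [-0.3, 0.9, 0.2]
grip_width: 0.0483
pose [0.4282 0.0134 0.105 ] [ -90.     0.  -115.7] w 0.0483 F [-0.3  0.9  0.2] t 18.0
n 3 total [ 0.003  0.002 -0.099] rotvec tool [-0.  -0.1 -0. ]
-0.001,0.033,0.0005,-0.01,-0.02,-0.01,  -0.001,0.033,0.0005,-0.01,-0.02,-0.01,  -0.001,0.033,0.0005,-0.01,-0.02,-0.01,  
0
```

View pics/a7.png

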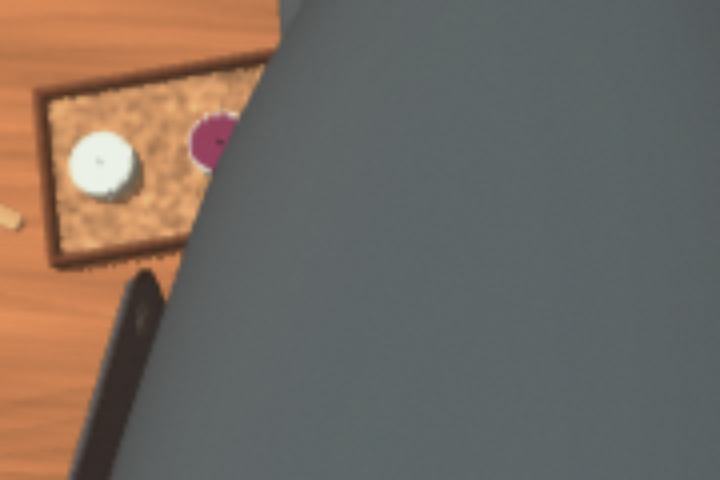

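Both tealights are in the tray, at (102,163) and (218,142) in the crop. Now the yellow sweet.

```bash
python3 -m creep '[-0.003,0.035,0.001,0,0,0, 0,0.035,0,0,0,0, 0,0.026,0,0,0,0, 0,0,0,0,0,0, 0,0,0,0,0,0]';python3 -m creep '[0,0,0,0,0,0, 0,0,0,0,0,0, 0,0,0,0,0,0, 0,0,0,0,0,0, 0,0,0,0,0,0]' 255 30
```

```text
t: 18.55
ee_pos: [0.4305, 0.0172, 0.0093]
tcp_rot: [-1.571, -0.0, -2.015]
ft_force: [0.3, -0.5, 1.2]
grip_width: 0.0487
t: 19.05
ee_pos: [0.4315, 0.0167, 0.0102]
tcp_rot: [-1.569, 0.002, -2.017]
ft_force: [-1.4, 1.8, 10.3]
grip_width: 0.019
```

```bash
python3 -m creep '[0,-0.02,0,0,0,0, 0,-0.04,0,0,0,0, 0,-0.05,0,0,0,0,0,0,0,0,0,0]'; python3 plan.py .545 -.0865 .12 -15 
python3 -c "
from h import *
s=snap('side');cv2.imwrite('pics/a8.png',cv2.resize(s['img'][120:260,240:440],None,fx=3.5,fy=3.5))"
```

```text
t: 19.45
ee_pos: [0.4336, 0.0165, 0.125]
tcp_rot: [-1.563, 0.004, -2.017]
ft_force: [0.2, -1.2, -1.4]
grip_width: 0.0187
pose [0.4336 0.0165 0.125 ] [ -89.5    0.2 -115.6] w 0.0187 F [ 0.2 -1.2 -1.4] t 19.4
n 12 total [ 0.111 -0.103 -0.005] rotvec tool [  -0.6 -100.6    0.2]
0.0037,0.0005,0.0121,-0.05,-8.38,0.02,  0.0055,0.0005,0.0114,-0.05,-8.38,0.02,  0.0071,0.0005,0.0105,-0.05,-8.38,0.02,  0.0085,0.0005,0.0093,-0.05,-8.38,0.02,  0.0098,0.0005,0.008,-0.05,-8.38,0.02,
0.0109,0.0004,0.0065,-0.05,-8.38,0.02,  0.0117,0.0004,0.0048,-0.05,-8.38,0.02,  0.0123,0.0004,0.0031,-0.05,-8.38,0.02,  0.0126,0.0004,0.0013,-0.05,-8.38,0.02,  0.0126,0.0004,-0.0006,-0.05,-8.38,0.02,
0.0124,0.0004,-0.0024,-0.05,-8.38,0.02,  0.0119,0.0004,-0.0042,-0.05,-8.38,0.02,
```

View pics/a8.png

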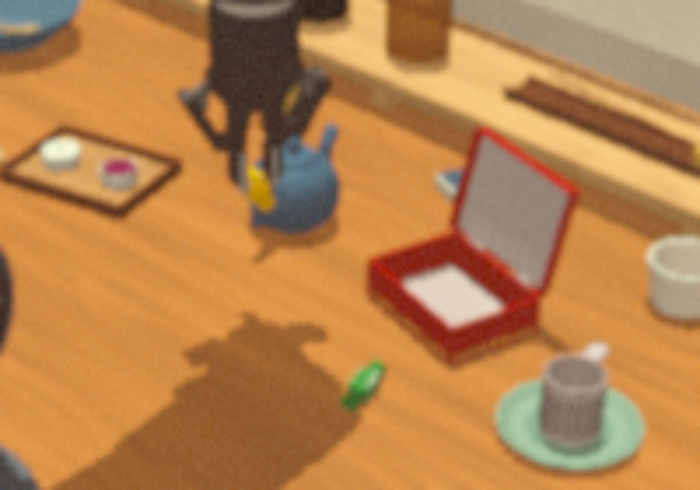

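The yellow sweet is held at the tips ((262,190) in the crop); strainer and both tealights are standing. Turn and move over the tin.

```bash
python3 -m creep '[0.004,0,0.012,0,-8.4,0, 0.0055,0,0.0115,0,-8.4,0, 0.007,0,0.0105,0,-8.4,0, 0.0085,0,0.0095,0,-8.4,0, 0.010,0,0.008,0,-8.4,0]';python3 -m creep '[0.011,0,0.0065,0,-8.4,0, 0.0115,0,0.005,0,-8.4,0, 0.0125,0,0.003,0,-8.4,0, 0.0125,0,0.0015,0,-8.4,0, 0.0125,0,-0.0005,0,-8.4,0]';python3 -m creep '[0.0125,0,-0.0025,0,-8.3,0, 0.012,0,-0.004,0,-8.3,0,0,0,0,0,0,0,0,0,0,0,0,0]';python3 plan.py .547 -.0875 .016 -15
```

```text
t: 20.0
ee_pos: [0.4769, -0.0272, 0.1184]
tcp_rot: [-1.571, 0.0, -1.278]
ft_force: [-0.3, 0.5, -0.5]
grip_width: 0.0188
t: 20.5
ee_pos: [0.5236, -0.0698, 0.1183]
tcp_rot: [-1.571, 0.001, -0.545]
ft_force: [0.4, 0.5, -0.1]
grip_width: 0.0188
t: 20.9
ee_pos: [0.5419, -0.0864, 0.1183]
tcp_rot: [-1.571, 0.001, -0.266]
ft_force: [0.5, -0.5, 0.6]
grip_width: 0.0185
pose [ 0.5419 -0.0864  0.1183] [-90.    0.1 -15.2] w 0.0185 F [ 0.5 -0.5  0.6] t 20.9
n 3 total [ 0.005 -0.001 -0.102] rotvec tool [-0.  -0.2 -0.1]
0.0018,0.0341,0.0001,-0,-0.08,-0.02,  0.0018,0.0341,0.0001,-0,-0.08,-0.02,  0.0017,0.0341,0.0001,-0,-0.08,-0.02,
```

```bash
python3 -m creep '[0.005,0.03,0,0,0,0,0,0.03,0,0,0,0,0,0.025,0,0,0,0,0,0.014,0,0,0,0,0,0,0,0,0,0]';python3 -m creep '[0,0,0,0,0,0,0,0,0,0,0,0]'; python3 -c "
from h import *
s=snap('side');cv2.imwrite('pics/a9.png',cv2.resize(s['img'][120:260,280:460],None,fx=3.8,fy=3.8))"
```

```text
t: 21.4
ee_pos: [0.5452, -0.0872, 0.018]
tcp_rot: [-1.571, 0.004, -0.264]
ft_force: [-0.5, -0.3, 1.0]
grip_width: 0.0188
t: 21.6
ee_pos: [0.5478, -0.0878, 0.021]
tcp_rot: [-1.571, -0.002, -0.262]
ft_force: [0.2, -0.2, -0.3]
grip_width: 0.0185
```

View pics/a9.png

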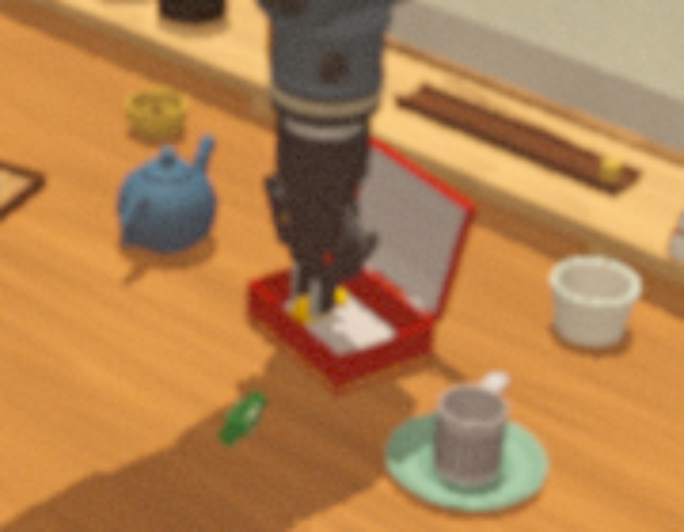

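The yellow sweet is inside the tin at (320,300) in the crop. Lower a little more and release.

```bash
python3 -m creep '[0,0.005,0,0,0,0,0,0,0,0,0,0]';python3 -m creep '[0,0,0,0,0,0,0,0,0,0,0,0,0,0,0,0,0,0]' 165;python3 -m creep '[0,-0.02,0,0,0,0,0,-0.04,0,0,0,0,0,-0.05,0,0,0,0,0,0,0,0,0,0]' ; python3 plan.py .404 -.139 .1 14.5
```

```text
t: 21.85
ee_pos: [0.5471, -0.0879, 0.0146]
tcp_rot: [-1.571, 0.0, -0.262]
ft_force: [-0.9, 0.0, -0.1]
grip_width: 0.0189
t: 22.15
ee_pos: [0.5473, -0.0879, 0.0149]
tcp_rot: [-1.571, -0.0, -0.261]
ft_force: [-0.4, -0.4, 0.0]
grip_width: 0.03
t: 22.55
ee_pos: [0.5503, -0.0884, 0.1311]
tcp_rot: [-1.57, -0.009, -0.261]
ft_force: [-0.0, 0.2, -0.5]
grip_width: 0.0301
pose [ 0.5503 -0.0884  0.1311] [-89.9  -0.5 -15. ] w 0.0301 F [-0.   0.2 -0.5] t 22.6
n 4 total [-0.146 -0.051 -0.031] rotvec tool [  0.1 -29.5   0.5]
-0.0321,0.0075,-0.0217,0.02,-7.37,0.13,  -0.0346,0.0075,-0.0174,0.02,-7.37,0.13,  -0.0366,0.0076,-0.0128,0.02,-7.37,0.13,  -0.0379,0.0077,-0.008,0.02,-7.37,0.13,
```

```bash
python3 -m creep '[-0.032,0.007,-0.0215,0,-7.4,0,-0.0345,0.007,-0.0175,0,-7.4,0,-0.0365,0.007,-0.013,0,-7.4,0,-0.038,0.007,-0.008,0,-7.4,0,0,0,0,0,0,0]' 110; python3 -m creep '[0,0,0,0,0,0,0,0,0,0,0,0]'; python3 plan.py .404 -.139 .008 14.5; python3 -c "
from h import *
s=snap('side');cv2.imwrite('pics/a10.png',cv2.resize(s['img'][120:260,280:460],None,fx=3.8,fy=3.8))"
```

```text
t: 23.05
ee_pos: [0.3966, -0.1392, 0.0959]
tcp_rot: [-1.57, 0.003, 0.259]
ft_force: [0.2, -0.4, -0.7]
grip_width: 0.0489
t: 23.25
ee_pos: [0.402, -0.1389, 0.0972]
tcp_rot: [-1.571, -0.001, 0.254]
ft_force: [-0.2, -0.5, -0.8]
grip_width: 0.0486
pose [ 0.402  -0.1389  0.0972] [-90.   -0.1  14.6] w 0.0486 F [-0.2 -0.5 -0.8] t 23.2
n 2 total [ 0.002 -0.    -0.089] rotvec tool [0.  0.1 0.1]
0.0009,0.0446,-0.0003,0.02,0.03,0.03,  0.0009,0.0446,-0.0003,0.02,0.03,0.03,
```

View pics/a10.png

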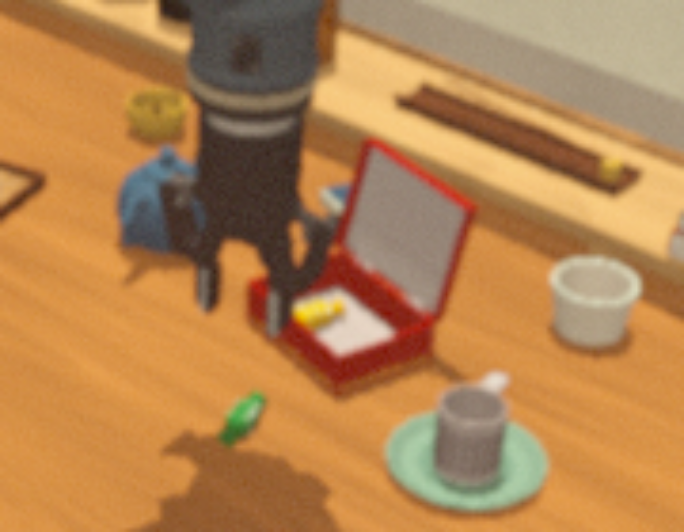

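The yellow sweet lies in the tin at (318,313) in the crop. Next the green one at (243,417).

```bash
python3 -m creep '[0.001,0.035,0,0,0,0, 0,0.035,0,0,0,0, 0,0.018,0,0,0,0, 0,0,0,0,0,0, 0,0,0,0,0,0]';python3 -m creep '[0,0,0,0,0,0, 0,0,0,0,0,0, 0,0,0,0,0,0, 0,0,0,0,0,0, 0,0,0,0,0,0]' 255 30;python3 -m creep '[0,-0.02,0,0,0,0, 0,-0.04,0,0,0,0, 0,-0.05,0,0,0,0,0,0,0,0,0,0]'; python3 plan.py .536 -.136 .12 -15
```

```text
t: 23.8
ee_pos: [0.4026, -0.1384, 0.0092]
tcp_rot: [-1.571, 0.0, 0.255]
ft_force: [0.9, -0.6, 0.5]
grip_width: 0.0483
t: 24.3
ee_pos: [0.403, -0.1388, 0.0099]
tcp_rot: [-1.572, -0.002, 0.255]
ft_force: [-1.0, 1.1, 9.2]
grip_width: 0.0191
t: 24.7
ee_pos: [0.4051, -0.1396, 0.1249]
tcp_rot: [-1.576, -0.007, 0.255]
ft_force: [0.3, -0.4, -0.3]
grip_width: 0.0192
pose [ 0.4051 -0.1396  0.1249] [-90.3  -0.4  14.6] w 0.0192 F [ 0.3 -0.4 -0.3] t 24.7
n 4 total [ 0.131  0.004 -0.005] rotvec tool [ 0.2 29.6  0.5]
0.0319,0.0015,-0.0074,0.04,7.41,0.12,  0.0326,0.0014,-0.0032,0.04,7.41,0.12,  0.0327,0.0013,0.001,0.04,7.41,0.12,  0.0323,0.0013,0.0052,0.04,7.41,0.12,
```

```bash
python3 -m creep '[0.032,0,-0.0075,0,7.4,0,0.0325,0,-0.003,0,7.4,0,0.0325,0,0.001,0,7.4,0,0.0325,0,0.005,0,7.4,0,0,0,0,0,0,0]'; python3 -m creep '[0,0,0,0,0,0,0,0,0,0,0,0]'; python3 plan.py .536 -.136 .018 -15
```

```text
t: 25.2
ee_pos: [0.5361, -0.1349, 0.1188]
tcp_rot: [-1.571, -0.002, -0.265]
ft_force: [-0.9, -0.6, 0.2]
grip_width: 0.0186
t: 25.4
ee_pos: [0.5322, -0.1351, 0.119]
tcp_rot: [-1.571, 0.0, -0.26]
ft_force: [0.2, -0.2, 0.2]
grip_width: 0.0191
pose [ 0.5322 -0.1351  0.119 ] [-90.    0.  -14.9] w 0.0191 F [ 0.2 -0.2  0.2] t 25.4
n 3 total [ 0.004 -0.001 -0.101] rotvec tool [ 0.   0.1 -0. ]
0.0013,0.0337,0,0,0.03,-0,  0.0013,0.0337,0,0,0.03,-0,  0.0013,0.0337,0,0,0.03,-0,
```

```bash
python3 -m creep '[0.004,0.03,0,0,0,0,0,0.03,0,0,0,0,0,0.025,0,0,0,0,0,0.014,0,0,0,0,0,0,0,0,0,0]';python3 -m creep '[0,0,0,0,0,0,0,0.005,0,0,0,0,0,0,0,0,0,0]';python3 -m creep '[0,0,0,0,0,0,0,0,0,0,0,0,0,0,0,0,0,0]' 165;python3 -m creep '[0,-0.02,0,0,0,0,0,-0.04,0,0,0,0,0,-0.04,0,0,0,0,0,0,0,0,0,0]' ;python3 -m creep '[-0.04,-0.02,0,0,0,0,-0.04,-0.02,0,0,0,0,-0.04,-0.02,0,0,0,0,0,0,0,0,0,0]' 255;  python3 -c "
from h import *
s=snap('side');cv2.imwrite('pics/a11.png',cv2.resize(s['img'][120:260,280:460],None,fx=3.8,fy=3.8))"
```

```text
t: 25.9
ee_pos: [0.5347, -0.1359, 0.0185]
tcp_rot: [-1.571, 0.003, -0.261]
ft_force: [0.5, 0.5, 0.3]
grip_width: 0.0193
t: 26.2
ee_pos: [0.5369, -0.1362, 0.0152]
tcp_rot: [-1.571, -0.001, -0.261]
ft_force: [-0.3, -0.4, 0.2]
grip_width: 0.0189
t: 26.5
ee_pos: [0.5369, -0.1361, 0.015]
tcp_rot: [-1.571, -0.0, -0.261]
ft_force: [-0.2, 0.3, 0.4]
grip_width: 0.0299
t: 26.9
ee_pos: [0.5394, -0.1367, 0.1201]
tcp_rot: [-1.571, -0.008, -0.261]
ft_force: [1.1, -0.1, -0.9]
grip_width: 0.0303
t: 27.3
ee_pos: [0.4183, -0.1044, 0.1772]
tcp_rot: [-1.571, -0.002, -0.261]
ft_force: [1.4, -0.2, -0.6]
grip_width: 0.0001
```

View pics/a11.png

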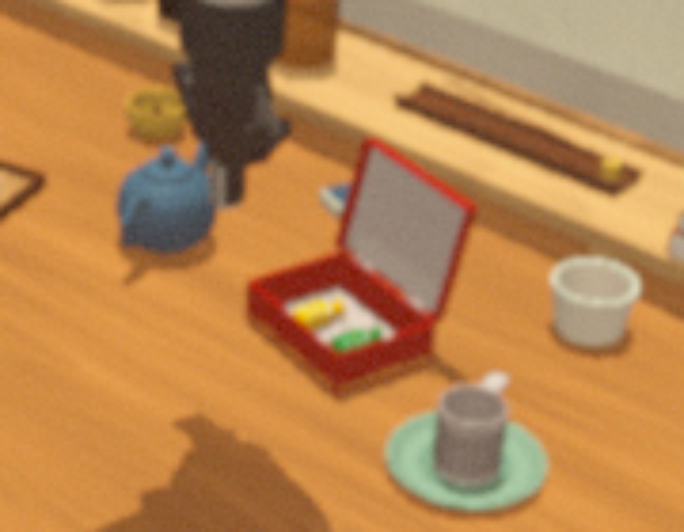

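Both sweets lie in the tin, at (318,313) and (355,340) in the crop. Now the lid; first the geometry of its upper edge and of what is behind it.

```bash
python3 - <<'E'
from h import *
W=np.load('/tmp/top0.npz')['W']
ex=np.array([.966,-.259]);o=np.array([.5503,-.1138])
P=W[60:140,335:450].reshape(-1,3);P=P[np.isfinite(P).all(1)]
q=(P[:,:2]-o)@ex; y=(P[:,:2]-o)@np.array([.259,.966])
m=(P[:,2]>.125)&(abs(y)<.07)&(q<.15);print('edge',q[m].min(),q[m].max(),P[m,2].max())
m=(q>.1)&(abs(y)<.12)
print([W[v,370].round(3).tolist() for v in (30,40,50,55,60,70,80)], W[75,425].round(3))
E
python3 plan.py .671 -.146 .2 -15
```

```text
edge -0.35676726042776985 0.07736609801443861 0.9656043104502403
[[0.845, -0.111, 0.04], [0.813, -0.112, 0.045], [0.788, -0.114, 0.041], [0.8, -0.118, -0.002], [0.786, -0.119, -0.002], [0.758, -0.12, -0.003], [0.728, -0.121, 0.0]] [ 0.741 -0.256  0.02 ]
pose [ 0.4202 -0.1049  0.1762] [-90.   -0.2 -15. ] w 0.0002 F [ 1.  -1.   0.1] t 27.4
n 6 total [ 0.251 -0.041  0.024] rotvec tool [-0.   0.   0.2]
0.0422,-0.0038,0.0042,-0,0,0.03,  0.0422,-0.0039,0.0042,-0,0,0.03,  0.0422,-0.0039,0.0042,-0,0,0.03,  0.0422,-0.0039,0.0042,-0,0,0.03,  0.0422,-0.0039,0.0042,-0,0,0.03,
0.0422,-0.0039,0.0042,-0,0,0.03,
```

```bash
python3 -m creep '[0,-0.03,0.004,0,0,0,0.04,0,0.004,0,0,0,0.04,0,0.004,0,0,0,0.04,0,0.004,0,0,0,0.04,0,0.004,0,0,0]' 255; python3 -m creep '[0.04,0,0.003,0,0,0,0.04,0,0.003,0,0,0,0.01,0,0,0,0,0,0,0,0,0,0,0,0,0,0,0,0,0]'; python3 plan.py .664 -.145 .105 -15;python3 -c "
from h import *
s=snap('side');cv2.imwrite('pics/a12.png',cv2.resize(s['img'][100:260,280:460],None,fx=3.7,fy=3.7))"
```

```text
t: 27.85
ee_pos: [0.5827, -0.1275, 0.2036]
tcp_rot: [-1.571, 0.0, -0.261]
ft_force: [0.4, -0.5, 0.5]
grip_width: -0.0004
t: 28.35
ee_pos: [0.6689, -0.1445, 0.2037]
tcp_rot: [-1.571, 0.001, -0.261]
ft_force: [0.0, -0.8, -1.0]
grip_width: -0.0001
pose [ 0.6689 -0.1445  0.2037] [-90.    0.1 -15. ] w -0.0001 F [ 0.  -0.8 -1. ] t 28.4
n 3 total [-0.005 -0.    -0.099] rotvec tool [ 0.   0.  -0.1]
-0.0015,0.0329,-0.0006,0,0.01,-0.02,  -0.0015,0.0329,-0.0006,0,0.01,-0.02,  -0.0015,0.0329,-0.0006,0,0.01,-0.02,
```

View pics/a12.png

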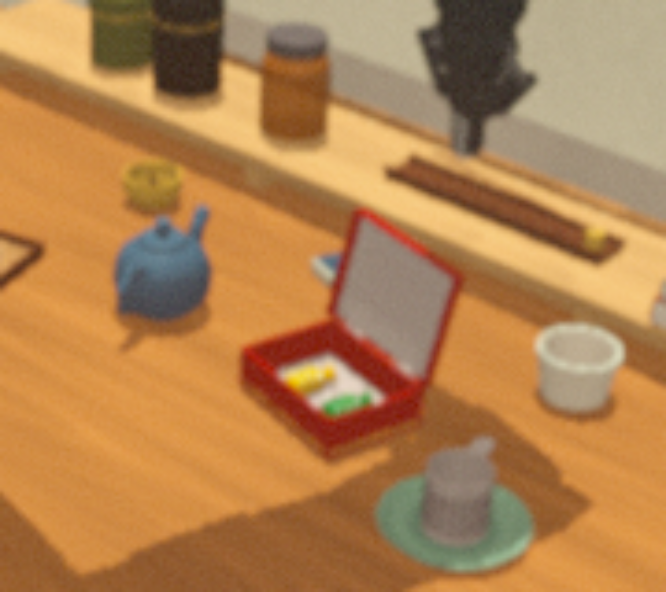

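The closed fingers are behind and above the lid, at (465,140) in the crop. Lower behind it and push it forward.

```bash
python3 -m creep '[0,0.03,0,0,0,0,0,0.03,0,0,0,0,0,0.03,0,0,0,0,0,0,0,0,0,0]'; python3 -m creep '[-0.02,0,0,0,0,0,-0.02,0,0,0,0,0,-0.02,0,0,0,0,0,-0.015,0,0,0,0,0,-0.015,0,0,0,0,0]';python3 -m creep '[0,0,0,0,0,0]';python3 -c "
from h import *
o=monitor.get_obs();d=o['ee_pos'][:2]-[.5503,-.1138];print(d@[.966,-.259],o['ee_pos'][2])
s=snap('side');cv2.imwrite('pics/a13.png',cv2.resize(s['img'][100:260,280:460],None,fx=3.7,fy=3.7))"
```

```text
t: 28.8
ee_pos: [0.6661, -0.1439, 0.1115]
tcp_rot: [-1.571, 0.006, -0.261]
ft_force: [-0.4, -0.3, 0.1]
grip_width: -0.0001
t: 29.3
ee_pos: [0.5818, -0.1212, 0.1172]
tcp_rot: [-1.571, -0.003, -0.261]
ft_force: [-0.3, -0.6, 0.1]
grip_width: -0.0003
t: 29.4
ee_pos: [0.5813, -0.121, 0.1173]
tcp_rot: [-1.571, -0.002, -0.261]
ft_force: [0.8, -0.3, -0.3]
grip_width: 0.0003
0.03181065570873303 0.11726532111514704
```

View pics/a13.png

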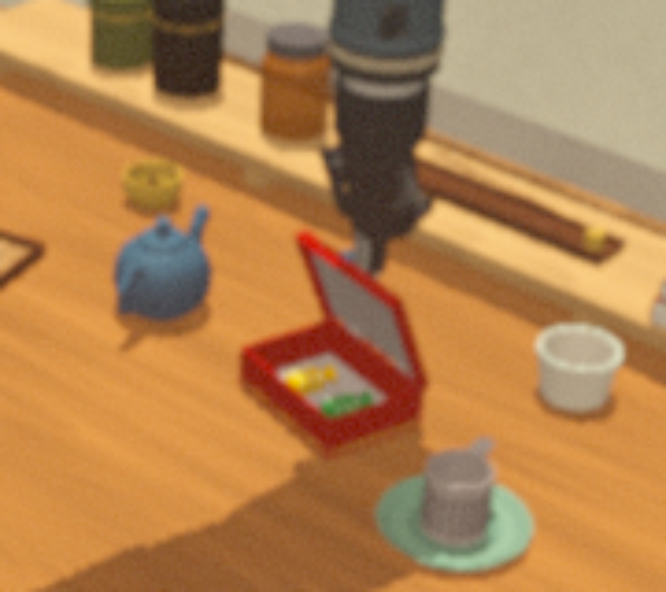

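The lid is past vertical, its edge at (350,265) in the crop. On along the arc.

```bash
python3 -m creep '[-0.015,0.01,0,0,0,0,-0.015,0.01,0,0,0,0,-0.01,0.014,0,0,0,0,-0.009,0.016,0,0,0,0,-0.005,0.010,0,0,0,0]';python3 -m creep '[-0.002,0.007,0,0,0,0,0,0.004,0,0,0,0,0,0,0,0,0,0]'
```

```text
t: 29.95
ee_pos: [0.53, -0.1074, 0.0547]
tcp_rot: [-1.571, -0.0, -0.261]
ft_force: [0.1, -0.2, -0.6]
grip_width: 0.0001
t: 30.25
ee_pos: [0.5284, -0.1069, 0.0437]
tcp_rot: [-1.571, -0.0, -0.261]
ft_force: [0.2, 0.4, 0.6]
grip_width: -0.0001
```

```bash
python3 -m creep '[0,0.002,0,0,0,0,0,0.001,0,0,0,0,0,0,0,0,0,0]';python3 -m creep '[0,0.001,0,0,0,0,0,0.0005,0,0,0,0,0,0,0,0,0,0]'; python3 -c "
from h import *
s=snap('side');cv2.imwrite('pics/a14.png',cv2.resize(s['img'][100:260,280:460],None,fx=3.7,fy=3.7))"
```

```text
t: 30.55
ee_pos: [0.5286, -0.107, 0.0414]
tcp_rot: [-1.571, -0.001, -0.261]
ft_force: [-1.4, 0.3, 5.6]
grip_width: 0.0
t: 30.85
ee_pos: [0.5287, -0.107, 0.041]
tcp_rot: [-1.571, -0.002, -0.261]
ft_force: [-7.9, 1.1, 26.0]
grip_width: -0.0001
```

View pics/a14.png

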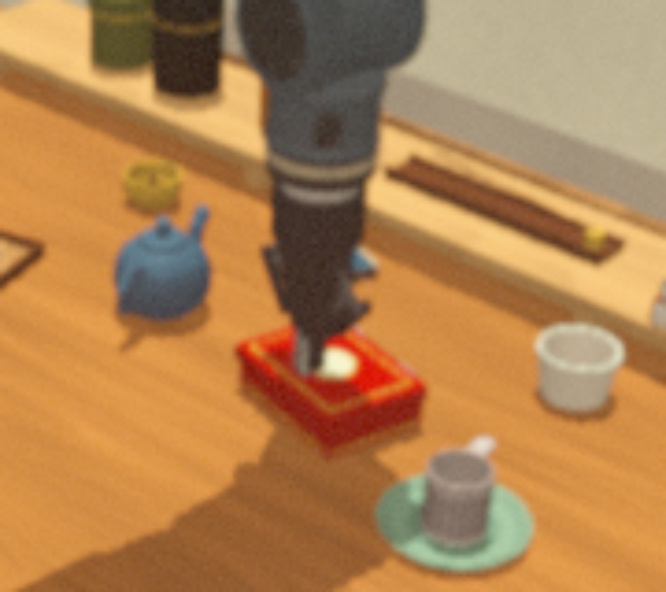

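The lid is flat on the tin at (330,365) in the crop, pressed with 26 N. Back off so the top camera can see.

```bash
python3 -m creep '[0,-0.02,0,0,0,0,0,-0.04,0,0,0,0,0,-0.04,0,0,0,0,0,-0.04,0,0,0,0,0,-0.03,0,0,0,0]'; python3 plan.py .30 .36 .25 -15
```

```text
t: 31.4
ee_pos: [0.5285, -0.1069, 0.2122]
tcp_rot: [-1.571, -0.002, -0.261]
ft_force: [0.6, -0.3, -0.5]
grip_width: 0.0001
pose [ 0.5285 -0.1069  0.2122] [-90.   -0.1 -15. ] w 0.0001 F [ 0.6 -0.3 -0.5] t 31.4
n 12 total [-0.228  0.467  0.038] rotvec tool [-0.   0.   0.1]
-0.0284,-0.0032,0.0327,-0,0,0.01,  -0.0284,-0.0032,0.0327,-0,0,0.01,  -0.0284,-0.0032,0.0327,-0,0,0.01,  -0.0284,-0.0032,0.0327,-0,0,0.01,  -0.0284,-0.0032,0.0327,-0,0,0.01,
-0.0284,-0.0032,0.0327,-0,0,0.01,  -0.0284,-0.0032,0.0327,-0,0,0.01,  -0.0284,-0.0032,0.0327,-0,0,0.01,  -0.0285,-0.0032,0.0327,-0,0,0.01,  -0.0285,-0.0032,0.0327,-0,0,0.01,
-0.0285,-0.0032,0.0327,-0,0,0.01,  -0.0285,-0.0032,0.0327,-0,0,0.01,
```

```bash
python3 -m creep '[-0.028,-0.003,0.033,0,0,0,-0.028,-0.003,0.033,0,0,0,-0.028,-0.003,0.033,0,0,0,-0.028,-0.003,0.033,0,0,0,-0.028,-0.003,0.033,0,0,0]';python3 -m creep '[-0.028,-0.003,0.033,0,0,0,-0.028,-0.003,0.033,0,0,0,-0.028,-0.003,0.033,0,0,0,-0.028,-0.003,0.033,0,0,0,-0.028,-0.003,0.033,0,0,0]';python3 -m creep '[-0.028,-0.003,0.033,0,0,0,-0.028,-0.003,0.033,0,0,0,-0.03,0,0.03,0,0,0,-0.03,0,0.03,0,0,0]';python3 -c "
from h import *
s=snap('top','top1.png');W=cloud(s);np.savez('/tmp/top1.npz',W=W,img=s['img'])
"
```

```text
t: 31.9
ee_pos: [0.4346, 0.0901, 0.2248]
tcp_rot: [-1.57, -0.001, -0.262]
ft_force: [0.6, 0.0, 0.0]
grip_width: 0.0
t: 32.4
ee_pos: [0.3418, 0.2859, 0.2399]
tcp_rot: [-1.57, -0.001, -0.261]
ft_force: [1.2, 0.7, 0.6]
grip_width: -0.0002
t: 32.8
ee_pos: [0.2622, 0.4377, 0.2457]
tcp_rot: [-1.57, -0.0, -0.261]
ft_force: [2.0, -0.1, 0.5]
grip_width: 0.0
```

View pics/top1.png

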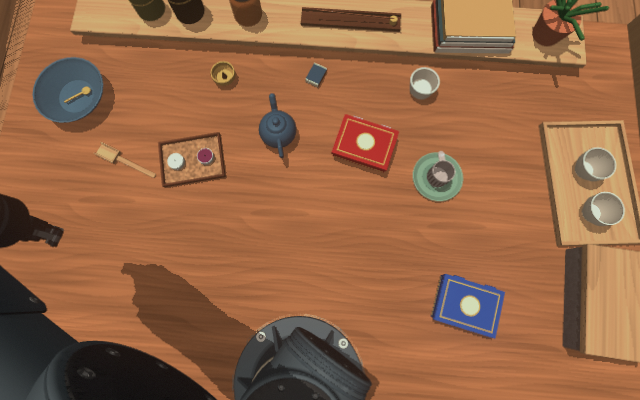

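```bash
python3 - <<'E'
from h import *
z=np.load('/tmp/top1.npz');W=z['W'];img=z['img'].astype(int);W0=np.load('/tmp/top0.npz')['W']
def fit(P):
    A=np.c_[P[:,:2],np.ones(len(P))];c=np.linalg.lstsq(A,P[:,2],rcond=None)[0];return np.degrees(np.arctan(np.hypot(c[0],c[1])))
# strainer rim
P=W[145:210,405:470].reshape(-1,3);P=P[(P[:,2]>.052)&(P[:,2]<.07)]
best=max(((abs(np.hypot(P[:,0]-x,P[:,1]-y)-.025)<.002).sum(),x,y) for x in np.arange(.46,.51,.001) for y in np.arange(-.32,-.27,.001))
print('strainer',best,'z rim med',np.median(P[:,2]),'tilt',fit(P))
# saucer rim fit
Q=W0[145:208,405:470].reshape(-1,3);Q=Q[(Q[:,2]>.008)&(Q[:,2]<.016)]
r=np.hypot(*(Q[:,:2]-[.485,-.293]).T);E=Q[r>.052]
A=np.c_[2*E[:,:2],np.ones(len(E))];c=np.linalg.lstsq(A,(E[:,:2]**2).sum(1),rcond=None)[0];print('saucer',c[:2])
# tealights in tray
a=np.radians(14.5)
for n,(u,v) in dict(white=(175,161),plum=(205,156)).items():
    P=W[v-11:v+12,u-11:u+12].reshape(-1,3);P=P[(P[:,2]>.0165)]
    c=P.mean(0);d=c[:2]-[.484,.303];print(n,len(P),c.round(4),'tray xy',(d@[np.cos(a),np.sin(a)]).round(4),(d@[-np.sin(a),np.cos(a)]).round(4),'top z',np.median(P[:,2]),'tilt',fit(P[P[:,2]>np.median(P[:,2])-.003]))
P=W[113:175,330:402].reshape(-1,3);d=P[:,:2]-[.5503,-.1138];X=d@[.966,-.259];Y=d@[.259,.966]
m=(P[:,2]>.03)&(abs(X)<.043)&(abs(Y)<.055);c=np.linalg.lstsq(np.c_[X[m],Y[m],np.ones(m.sum())],P[m,2],rcond=None)[0];print('lid slope rad',c, 'z near edge',np.median(P[m&(X<-.03),2]),'far',np.median(P[m&(X>.03),2]))
for w in (W0,W):
    P=w[85:165,250:305].reshape(-1,3);P=P[(P[:,2]>.07)&(P[:,2]<.12)];print('pot',P.mean(0).round(4))
E
python3 plan.py .26 .44 .24 -15 1
```

```text
strainer (np.int64(96), np.float64(0.48500000000000004), np.float64(-0.293)) z rim med 0.05707673451231687 tilt 1.0763056066577035
saucer [ 0.48409562 -0.29211089]
white 203 [0.473  0.3349 0.0253] tray xy -0.0026 0.0337 top z 0.02078625162390002 tilt 62.47493055010395
plum 198 [0.4921 0.2674 0.0206] tray xy -0.0011 -0.0365 top z 0.02054164795195007 tilt 0.6023995704726709
lid slope rad [-0.0021526  -0.00043948  0.04203205] z near edge 0.04202394841090362 far 0.04177917202332271
pot [0.5656 0.0976 0.0762]
pot [0.5674 0.0978 0.0759]
pose [0.2595 0.4417 0.2451] [-89.9   0.1 -14.8] w -0.0002 F [-7.2 -1.6 -2. ] t 32.9
n 1 total [ 0.001 -0.002 -0.005] rotvec tool [-0.1  0.2 -0.1]
0.001,0.0051,-0.0015,-0.08,0.17,-0.09,
```

The white tealight's tilt value looks spoiled by a stray depth point, so I redo it without that point.

```bash
python3 -m creep '[0,0,0,0,0,0,0,0,0,0,0,0,0,0,0,0,0,0]'
python3 - <<'E'
from h import *
s=snap('top');W=cloud(s)
P=W[150:173,164:187].reshape(-1,3);print('outliers',(P[:,2]>.03).sum(),P[:,2].max())
P=P[(P[:,2]>.0185)&(P[:,2]<.023)];c=np.linalg.lstsq(np.c_[P[:,:2],np.ones(len(P))],P[:,2],rcond=None)[0];print(len(P),c,np.median(P[:,2]))
print(monitor.get_obs()['t'],abs(monitor.get_obs()['qd']).max())
E
```

```text
t: 33.15
ee_pos: [0.2639, 0.4353, 0.2455]
tcp_rot: [-1.571, -0.0, -0.263]
ft_force: [0.1, -0.9, 0.2]
grip_width: 0.0001
outliers 1 0.9656043104502403
156 [ 7.68490105e-05 -1.39475177e-02  2.53024737e-02] 0.020563494154387518
33.2 0.002924125409695857
```

All the checks agree now, so I hand it in.

```bash
python3 -c "
from station import job
print(job.job_done())"
```

```text
the job is handed in; nothing more can be done
None
```

The job is done and handed in at about 33 s of the 133 s allowed; no verdict was reported. Both sweets are in the red tin with the lid pushed shut, both tealights are in the wooden tray, and the strainer is on its saucer.

Last checks from the top camera:

| Item | Result |
|---|---|
| Sweets | seen lying in the tin just before the lid was closed |
| Tin lid | slope about 0.002 rad, top 42 mm above the shelf |
| Tealights | upright on the tray floor, tops at about 20.5 mm, side by side about 70 mm apart and near the tray's centre line |
| Strainer | within about 1.5 mm of the saucer's centre, tilt about 1° |
| Teapot | measured shift about 2 mm, within the camera's accuracy; I did not touch it |
| Robot | stands clear, touching nothing |

- **Disagreeing check:** the first tilt reading for the white tealight (62°) came from a single bad depth pixel. Measured again without that pixel it was about 0.014 rad.
- **Firm presses:** I pressed the strainer down with about 44 N at the wrist for a moment, through the fingers, and the lid with about 26 N. Both are well under the 120 N wrist limit. The 40 N limit applies only to the arm and gripper body, which I did not measure separately.

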